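# Valve spools from the drying tray to the assembly rack

## Robot

A 6-joint arm with a two-finger parallel gripper is mounted at the origin on the work surface. World frame = base frame: x ahead of the robot, y to its left, z up, the work surface at z = 0. Lengths are in m, angles in rad, forces in N, time in s.
With the tool pointing down it reaches from about 0.425 to 0.95 m from the base axis. Payload 3.5 kg.
Tool frame: the origin (TCP) lies midway between the tips of the shut fingers; the grasp point (between the pads) lies 19 mm behind it; z points along the fingers, y is the line along which they close (so a half turn about z gives the same grasp; the last joint's range is limited). The gripper opens to 85 mm and grips with 20 to 120 N. Pads are 22 mm wide; open, the fingers measure 114 mm over their backs; the gripper's body (76 mm by 85 mm) begins 54 mm behind the grasp point. The pads swing forward as they close: fully open they stand 13 mm farther back than shut.
Start: joints at [-1.419, 0.286, 1.577, -0, 1.279, -0.15], TCP at [0.201, -0.644, 0.209] pointing down, gripper open.
Joint ranges: [-2.77, 2.77], [-0.9, 2.22], [0.21, 2.48], [-1.53, 4.67], [0.24, 2.81], [-2.84, 2.84]. Speed limits (rad/s): [2.79, 2.79, 3.14, 3.14, 3.14, 3.14].

## Interface

Orientations are given as a unit quaternion [x, y, z, w].
In Python, from plant import get_state, read_camera, ctrl gives the robot as it stands.
- The arm moves only by the shell command python3 -m crank 'ROWS' [FORCE]. ROWS is JSON, a list of rows, each a list of 3 entries, a list of its own where there are three numbers: the shift along the tool's x, y, z in mm, then the turn about the tool's z in degrees, then the closure in counts, from 0 (fully open) to 255 (shut). In form: [[[tx, ty, tz], yaw, claw], ...]. A call has 1 to 10 rows; each row is the pose to reach, as a shift and turn from the pose commanded when the call began, along the tool's axes at that moment; what a row does not reach only later rows make up. A row lasts 1/10 s, in which the tool goes at most 50 mm and 8.59 degrees, less where a joint would pass 70% of its speed; a pose out of reach is approached as far as the arm can. A call with a gripper value outside its range is refused whole. The fingers move at their own pace and stop on an object; FORCE is the grip in N (left out, the last holds). Time passes only in rows, so rows that repeat a pose let the fingers close. It gives the time, the measured TCP pose, the force, the opening and the grip force at its end, in the units of the state.
- get_state(): the state, without advancing time (a new reading comes with each control period).
- read_camera(name): name is "side" or "top"; returns a dict with "frame" (400x640x3 uint8, blue, green, red), "range_z" (400x640 float32, m along the optical axis (not along the pixel's ray), 0 where there is no reading), "vfov" (degrees; the focal length in pixels is half the picture's height over the tangent of half this angle, whatever the lens; pixels are square), "cx", "cy" (the principal point, pixels), "origin" and "orientation" of the camera in the world. Camera axes: x right, y down, z forward; pixel columns grow to the right and rows downward; lengths in m; the calibration is good to about 2 mm. A picture is of the moment at which its call begins.
- ctrl.sign_off(): hands the job in; it is judged then, once.
The state is a dict: "time": time; "qpos": joint angles; "dq": joint speeds; "joint_efforts": joint torques, N m; "eef_pos": TCP position; "tcp_rot": TCP orientation; "contact_force": force on the tool from outside, world axes, zero at the start; "wrist_torque": the same for the moment, N m; "opening": opening from 0.0 (shut) to 1.0 (fully open); "finger_force": force on a finger pad.
Only numpy, scipy, OpenCV 4.12 (cv2) and the standard library are available. Lean on these libraries where they do the work, as an engineer would, in place of code of your own. Each camera call takes 0.05 s, during which the arm holds its last target. There are 200 camera calls.

## Task

The four washed valve spools must go from the blue saddles of the drying tray to the black assembly rack in the same order, left to right as seen from the robot, that they had in the tray. Lay each spool level across its own pair of V notches, centred on the two bars and settled in both notches. They are clean: never let one fall or lie on the bench.

Things in the scene. Friction and masses are not known exactly. Their poses are not given: they have to be found in the camera images.
- spool_long: longest spool, a collar on a thin neck at both ends: 128 mm long, 18 mm diameter, 75 g. Aluminium valve spool lying level along its own x. Origin on its axis, in its centre land (23 mm long): grip there, across the rod. It rests on its lands from 14 to 42 mm either side of the origin. Seated, its axis is 52.7 mm above the bench.
- spool_thick: shortest and thickest spool, plain ends: 84 mm long, 22 mm diameter, 80 g. Aluminium valve spool lying level along its own x. Origin on its axis, in its centre land (23 mm long): grip there, across the rod. It rests on its lands from 14 to 42 mm either side of the origin. Seated, its axis is 55.6 mm above the bench.
- spool_flange: spool with a wide disc (28 mm diameter) at its +x end: 95 mm long (42 mm from origin to plain end), 16 mm diameter, 55 g. Aluminium valve spool lying level along its own x. Origin on its axis, in its centre land (23 mm long): grip there, across the rod. It rests on its lands from 14 to 42 mm either side of the origin. Seated, its axis is 51.3 mm above the bench.
- spool_pin: spool with a thin pin (7 mm diameter, 30 mm long) at its +x end: 114 mm long (42 mm from origin to plain end), 16 mm diameter, 50 g. Aluminium valve spool lying level along its own x. Origin on its axis, in its centre land (23 mm long): grip there, across the rod. It rests on its lands from 14 to 42 mm either side of the origin. Seated, its axis is 51.3 mm above the bench.
- saddle_a: blue plastic saddle, one of four alike, 70 x 46 mm, fixed in the tray, never moves; the longest spool lies in it at the start, so it keeps marking that spool's place in the row. Two V notches like the rack's, bottoms 36 mm above its origin at x = +-27 mm, tops 50 mm. Origin: centre of its underside, 4 mm above the bench; axes as the tray's.
- saddle_b: blue plastic saddle, one of four alike, 70 x 46 mm, fixed in the tray, never moves; the thickest spool lies in it at the start, so it keeps marking that spool's place in the row. Two V notches like the rack's, bottoms 36 mm above its origin at x = +-27 mm, tops 50 mm. Origin: centre of its underside, 4 mm above the bench; axes as the tray's.
- saddle_c: blue plastic saddle, one of four alike, 70 x 46 mm, fixed in the tray, never moves; the spool with the disc lies in it at the start, so it keeps marking that spool's place in the row. Two V notches like the rack's, bottoms 36 mm above its origin at x = +-27 mm, tops 50 mm. Origin: centre of its underside, 4 mm above the bench; axes as the tray's.
- saddle_d: blue plastic saddle, one of four alike, 70 x 46 mm, fixed in the tray, never moves; the spool with the pin lies in it at the start, so it keeps marking that spool's place in the row. Two V notches like the rack's, bottoms 36 mm above its origin at x = +-27 mm, tops 50 mm. Origin: centre of its underside, 4 mm above the bench; axes as the tray's.
- drying_tray: shallow dark steel tray, 150 x 240 mm, rim 14 mm high, fixed, left or right of the robot, turned up to 17 degrees. Origin: centre of its underside, on the bench. y: along the row, to the left seen from the robot; x: along the spools, away from the robot. Saddles at y = +90, +30, -30, -90 mm. Spools are 60 mm apart, here and in the rack: among them open the fingers only to about 45 mm.
- assembly_rack: empty rack on the other side: two black bars, 10 mm thick, at x = +-27 mm on a plate 90 x 236 x 6 mm; fixed. Origin and axes as the tray's, turned on its own up to 17 degrees. Places at y = +90, +30, -30, -90 mm, each a pair of 90 degree V's 28 mm wide, bottom 40 and top 54 mm above the bench; they centre a spool sideways. 44 mm between the bars is free for fingers.
There are look-alikes about, which are no part of the job. What is shaped like the saddle_a but orange or yellow is not meant.

How it is judged:
By the outcome, as a careful person would: the job done as asked, in the order asked, and still so for the second after the job is handed in, with the robot touching nothing.
It also fails if it takes over 109 s, if anything falls off the work surface, if the arm or the gripper's body presses on something with over 40 N, if the wrist force passes 120 N, or if a joint passes its speed limit or range.

## Working session

There is one attempt and no reset: what is moved stays moved. The work goes in short steps, Python scripts to look and compute and a shell command to move; the robot and the scene stay as the last step left them, time stands still between calls to the robot, and variables do not carry over. Pictures are saved under pics/ and viewed, at most 14 in all, crops included, and the job is handed in when it is done.

```bash
mkdir -p pics; ls; cat > h.py <<'E'
import numpy as np, cv2
from plant import get_state, read_camera, ctrl
from scipy.spatial.transform import Rotation as R
def cloud(c):
    h,w=c["range_z"].shape; f=h/2/np.tan(np.radians(c["vfov"])/2)
    v,u=np.mgrid[:h,:w]; z=c["range_z"]
    p=np.stack([(u-c["cx"])*z/f,(v-c["cy"])*z/f,z],-1)
    return R.from_quat(c["orientation"]).apply(p.reshape(-1,3)).reshape(h,w,3)+np.array(c["origin"])
E
python3 - <<'E'
from h import *
for n in("top","side"):
    c=read_camera(n); cv2.imwrite(f"pics/{n}0.png",c["frame"]); np.savez(f"{n}0.npz",P=cloud(c),z=c["range_z"],f=c["frame"])
    print(n,c["origin"],c["orientation"],c["vfov"],c["cx"],c["cy"])
print(get_state())
E
```

```text
pics
top [0.38971147 0.00213617 1.04686546] [-0.70623333  0.70667221 -0.03597434  0.02355256] 48.23850094827714 321.4015205593309 194.29148200161876
side [0.32798155 0.7958695  0.5726168 ] [-0.08407887  0.86466368 -0.4939312   0.03632398] 54.3728319347231 315.8977060866219 206.91265426157506
{'time': 0.1, 'qpos': array([-1.41898546e+00,  2.87104501e-01,  1.57803506e+00, -8.83984467e-06,
        1.27860940e+00, -1.50004165e-01]), 'dq': array([ 0.00024199, -0.00145734, -0.00244901,  0.00071161, -0.00132303,
        0.00054514]), 'joint_efforts': array([ 6.99271186e-04, -4.07296550e+01, -2.93700886e+01, -1.32770328e-04,
        3.41823878e-03, -4.06222810e-06]), 'eef_pos': array([ 0.20057097, -0.64383713,  0.20806485]), 'tcp_rot': array([ 9.88634287e-01,  1.50336572e-01, -5.20516416e-06, -1.07815108e-03]), 'contact_force': array([-0.03963137, -0.39381063, -0.00902584]), 'wrist_torque': array([0.00386616, 0.02140575, 0.03647816]), 'finger_force': 0.0, 'opening': 1.0028954132806382}
```

View pics/top0.png

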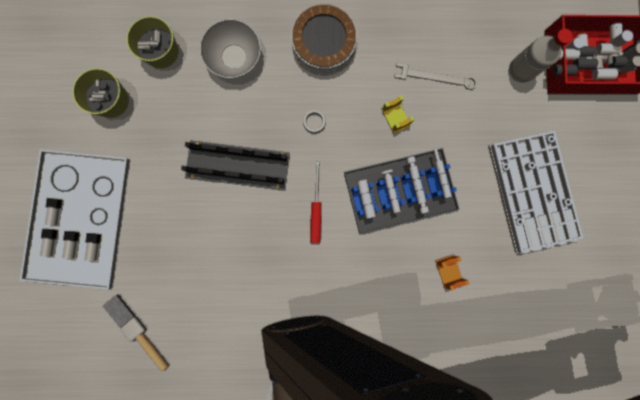

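View pics/side0.png

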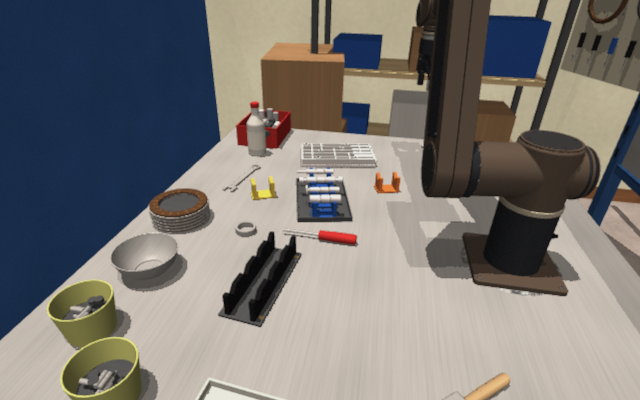

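Top view: the drying tray is at about (402,190) with four blue saddles. Left to right the spools are at (366,198), (390,192), (418,185) and (442,175). The black rack is at (237,165). The look-alikes are the yellow saddle (397,115), the orange saddle (452,272), the grey parts tray (535,190) and the white tray (75,218); I chose the dark tray with the blue saddles. Next I'll take close crops and measure.

```bash
python3 - <<'E'
from h import *
d=np.load("top0.npz"); P,f=d["P"],d["f"]
a=cv2.resize(f[140:240,335:470],None,fx=5.9,fy=5.9,interpolation=cv2.INTER_CUBIC)
cv2.imwrite("pics/crop_tray.png",a)
b=cv2.resize(f[130:200,170:300],None,fx=6,fy=6,interpolation=cv2.INTER_CUBIC); cv2.imwrite("pics/crop_rack.png",b)
hsv=cv2.cvtColor(f,cv2.COLOR_BGR2HSV)
roi=np.zeros(f.shape[:2],bool); roi[140:240,335:470]=1
print("bench z",np.median(P[200:230,250:290,2]))
# spools: bright, high
sp=roi&(hsv[...,1]<60)&(hsv[...,2]>110)&(P[...,2]>.035)
n,l,s,c=cv2.connectedComponentsWithStats(sp.astype(np.uint8))
for i in range(1,n):
    if s[i,4]>60:
        q=P[l==i]; m=cv2.minAreaRect((q[:,:2]*1000).astype(np.float32)); print("spool",c[i].round(),s[i,4],m,"ztop",np.percentile(q[:,2],90).round(4))
def rect(mask,name):
    q=P[mask]; print(name,len(q),cv2.minAreaRect((q[:,:2]*1000).astype(np.float32)), np.percentile(q[:,2],[5,50,95]).round(4))
# tray: dark or anything in the roi not bench => height>2mm largest comp
for nm,(r0,r1,c0,c1) in dict(tray=(140,240,335,470),rack=(130,200,170,300)).items():
    m=np.zeros(f.shape[:2],np.uint8); m[r0:r1,c0:c1]=1
    m&=((f.max(2)<85)|(P[...,2]>.03)).astype(np.uint8)
    n,l,s,c=cv2.connectedComponentsWithStats(m); i=1+s[1:,4].argmax(); rect(l==i,nm)
    if nm=="rack":
        top=(l==i)&(P[...,2]>.03); n2,l2,s2,_=cv2.connectedComponentsWithStats(top.astype(np.uint8))
        for j in range(1,n2):
            if s2[j,4]>10: rect(l2==j,"bar")
# per saddle blue
bl=roi&(hsv[...,0]>95)&(hsv[...,0]<130)&(hsv[...,1]>120)&(P[...,2]>.03)
n,l,s,c=cv2.connectedComponentsWithStats(bl.astype(np.uint8))
for i in range(1,n):
    if s[i,4]>8: print("blue",c[i].round(),s[i,4],P[l==i].mean(0).round(4))
E
```

```text
bench z 0.0009208866422859563
spool [442. 175.] 272 ((522.2839965820312, -286.3891296386719), (112.55453491210938, 17.867816925048828), 14.157763481140137) ztop 0.0612
spool [418. 185.] 380 ((474.9799499511719, -114.40275573730469), (127.57455444335938, 259.1002502441406), 9.977476119995117) ztop 0.0635
spool [392. 191.] 271 ((459.43731689453125, -85.35655212402344), (94.68285369873047, 202.73577880859375), 13.518702507019043) ztop 0.0622
spool [366. 199.] 336 ((463.2590637207031, -115.37895202636719), (83.53495025634766, 20.71563148498535), 13.122018814086914) ztop 0.0683
tray 5395 ((473.4235534667969, -152.46107482910156), (147.92156982421875, 340.0572204589844), 13.704639434814453) [0.0014 0.007  0.0643]
rack 3665 ((525.211669921875, 134.1546630859375), (349.75286865234375, 144.32521057128906), 66.67776489257812) [0.0043 0.0087 0.0559]
bar 597 ((532.8568115234375, 117.3359375), (350.61871337890625, 110.05838012695312), 56.25318145751953) [0.0355 0.0515 0.0573]
bar 554 ((496.3777770996094, 134.15243530273438), (329.7709655761719, 80.46807861328125), 64.7754135131836) [0.0372 0.052  0.0573]
blue [446. 166.] 18 [ 0.5366 -0.2973  0.0536]
blue [432. 170.] 41 [ 0.5217 -0.2531  0.0977]
blue [422. 172.] 23 [ 0.5228 -0.2408  0.0541]
blue [407. 177.] 39 [ 0.5142 -0.208   0.0484]
blue [396. 179.] 26 [ 0.5083 -0.1821  0.0529]
blue [381. 182.] 35 [ 0.5004 -0.1505  0.0515]
blue [370. 185.] 19 [ 0.4945 -0.1251  0.055 ]
blue [355. 189.] 28 [ 0.4854 -0.0912  0.0507]
blue [453. 190.] 20 [ 0.4843 -0.3107  0.0532]
blue [438. 193.] 37 [ 0.4716 -0.2636  0.1044]
blue [428. 196.] 22 [ 0.4702 -0.2536  0.0549]
blue [413. 199.] 35 [ 0.4626 -0.2205  0.0501]
blue [402. 202.] 26 [ 0.4562 -0.1946  0.0545]
blue [387. 206.] 33 [ 0.4483 -0.1632  0.0517]
blue [376. 208.] 16 [ 0.4423 -0.138   0.0544]
blue [361. 212.] 27 [ 0.4323 -0.1     0.0882]
```

View pics/crop_tray.png

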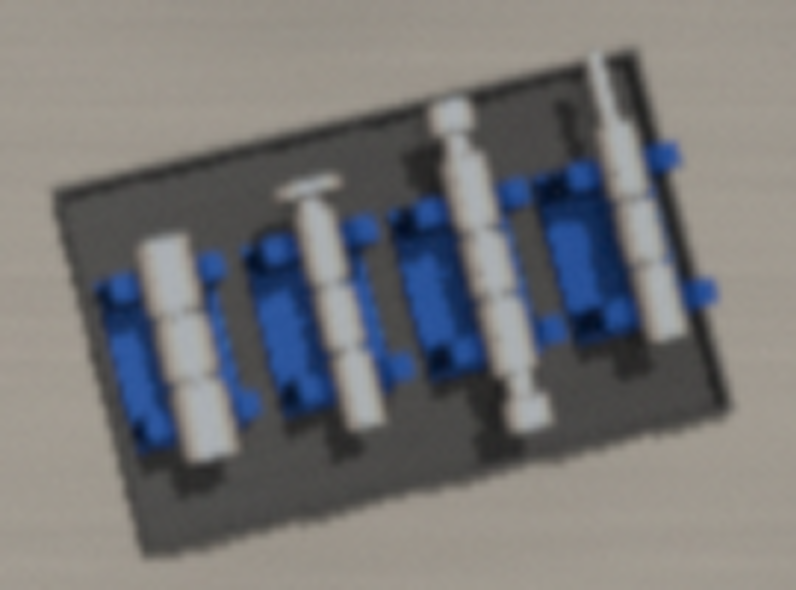

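View pics/crop_rack.png

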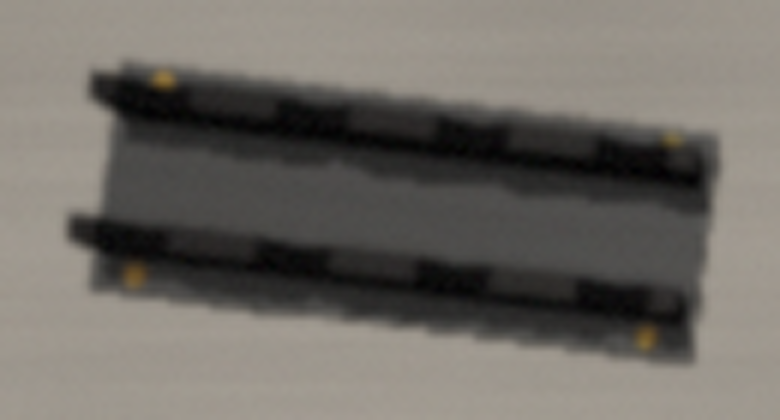

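The crops confirm the order, left to right: thick, flange (disc at the far end), long, pin (pin at the far end). The rack bars run from (90,85) to (700,165) and from (70,230) to (680,305) in its crop, with four V pairs. I'll fit the tray, spool and rack poses next.

```bash
cat >> h.py <<'E'
def plane(c,u,v,z):
    f=200/np.tan(np.radians(c["vfov"])/2)
    r=R.from_quat(c["orientation"]).apply(np.stack([(u-c["cx"])/f,(v-c["cy"])/f,np.ones(len(u))],-1))
    o=np.array(c["origin"]); return (o+r*((z-o[2])/r[:,2])[:,None])[:,:2]
E
python3 - <<'E'
from h import *
from scipy.optimize import least_squares
c=read_camera("top"); f=c["frame"]; P=cloud(c); hsv=cv2.cvtColor(f,cv2.COLOR_BGR2HSV)
roi=np.zeros(f.shape[:2],bool); roi[140:240,335:470]=1
sp=(roi&(hsv[...,1]<60)&(hsv[...,2]>110)&(P[...,2]>.035)).astype(np.uint8)
n,l,s,cc=cv2.connectedComponentsWithStats(sp)
zz={0:.0513,1:.0527,2:.0513,3:.0556};k=0
for i in range(1,n):
    if s[i,4]<60: continue
    v,u=np.nonzero(l==i); q=plane(c,u,v,zz[k])*1000; m,d,_,_=cv2.fitLine(q.astype(np.float32),cv2.DIST_HUBER,0,.01,.01).ravel().reshape(-1)[[2,0,1,3]] if 0 else (0,0,0,0)
    L=cv2.fitLine(q.astype(np.float32),cv2.DIST_HUBER,0,.01,.01).ravel(); a=L[:2]*np.sign(L[0]); t=(q-L[2:])@a
    lo,hi=t.min(),t.max()
    print("spool",cc[i].round(),"ang",np.degrees(np.arctan2(a[1],a[0])).round(2),"near",(L[2:]+a*lo).round(1),"far",(L[2:]+a*hi).round(1),"len",hi-lo); k+=1
b=roi&(hsv[...,0]>95)&(hsv[...,0]<130)&(hsv[...,1]>120); print("saddle floor z",np.percentile(P[b][:,2],[2,10,25,50]).round(4))
# tray: 
def fitbars(pts):
    def res(p):
        co,si=np.cos(p[2]),np.sin(p[2]); d=pts[:,:2]-p[:2]; x=d[:,0]*co+d[:,1]*si; y=-d[:,0]*si+d[:,1]*co
        g=np.abs(y[:,None]-np.array([90,30,-30,-90])).min(1)
        h=np.minimum(54,40+g); return np.r_[(np.abs(np.abs(x)-27)),(pts[:,2]-h-p[3]), np.maximum(np.abs(y)-118,0)*2]
    best=None
    for dy in(-20,-10,0,10,20):
        r=least_squares(res,[515,135+dy,-.13,0],loss="soft_l1",f_scale=3)
        if best is None or r.cost<best.cost: best=r
    return best
rr=np.zeros(f.shape[:2],bool); rr[135:195,175:298]=1
pts=P[rr&(P[...,2]>.038)&(P[...,2]<.06)]*1000
r=fitbars(pts); print("rack",len(pts),r.x[:2].round(1),np.degrees(r.x[2]).round(2),r.x[3].round(1),r.cost)
u=170+np.array([125,715,695,92])/6-.5; v=130+np.array([65,140,360,290])/6-.5
q=plane(c,u,v,.006)*1000; print("plate corners",q.round(0).tolist(),q.mean(0).round(1))
u=335+np.array([55,632,730,148])/5.9-.5; v=140+np.array([190,48,410,555])/5.9-.5
q=plane(c,u,v,.014)*1000; print("tray",q.round(0).tolist(),q.mean(0).round(1))
E
```

```text
spool [442. 175.] ang 14.08 near [ 467.8 -300.6] far [ 577.4 -273.1] len 112.9271215003151
spool [418. 185.] ang 13.77 near [ 433.4 -247.1] far [ 558.4 -216.4] len 128.65348107014822
spool [392. 191.] ang 13.23 near [ 434.5 -184.3] far [ 527.9 -162.4] len 95.95566526957529
spool [366. 199.] ang 13.59 near [ 422.8 -125.6] far [ 504.8 -105.8] len 84.41153695269281
saddle floor z [0.0059 0.0086 0.0102 0.0123]
rack 1056 [546.  181.3] -6.97 0.5 7808.067418921707
plate corners [[605.0, 292.0], [576.0, 61.0], [489.0, 68.0], [516.0, 302.0]] [546.3 180.7]
tray [[530.0, -68.0], [587.0, -299.0], [443.0, -334.0], [386.0, -104.0]] [ 486.4 -201.5]
```

```bash
cat > go.py <<'E'
import sys; from h import *
S=dict(thick=(463.8,-115.7),flange=(475.3,-174.4),long=(495.9,-231.8),pin=(508.6,-290.6),r1=(557,270.6),r2=(549.7,211.1),r3=(542.3,151.5),r4=(535,92))
def d(name,z=None,p=None,q=None):
    s=get_state(); p=s["eef_pos"]*1000 if p is None else p; Rm=R.from_quat(s["tcp_rot"]) if q is None else q
    x=Rm.as_matrix()[:,0]; yaw=np.degrees(np.arctan2(x[1],x[0])); ty=-7 if name[0]=="r" and name[1].isdigit() else 13.7
    t=np.array([*S[name],p[2] if z is None else z]); dl=Rm.inv().apply(t-p)
    print(name,"shift",dl.round(1),"turn",round(yaw-ty,1),"| tcp",p.round(1),"yaw",yaw.round(1),"tilt",np.degrees(np.arccos(-Rm.as_matrix()[2,2])).round(2),"t",s["time"],"F",s["contact_force"].round(1),"open",round(s["opening"],3),"grip",round(s["finger_force"],1))
if __name__=="__main__":
    d(sys.argv[1],float(sys.argv[2]) if len(sys.argv)>2 else None)
E
python3 go.py thick 140
```

```text
thick shift [ 408.3 -426.    69.1] turn 3.6 | tcp [ 200.6 -643.9  208.2] yaw 17.3 tilt 0.11 t 0.15 F [ 0.1  0.3 -0.2] open 1.006 grip 0.0
```

```bash
python3 -m crank '[[[408,-426,0],3.6,120],[[408,-426,0],3.6,120],[[408,-426,0],3.6,120],[[408,-426,0],3.6,120],[[408,-426,0],3.6,120],[[408,-426,0],3.6,120],[[408,-426,0],3.6,120],[[408,-426,0],3.6,120],[[408,-426,0],3.6,120],[[408,-426,0],3.6,120]]' 40; python3 go.py thick 140
```

```text
time: 1.15
eef_pos: [0.4239, -0.1949, 0.2093]
tcp_rot: [0.993, 0.119, 0.0, 0.0]
contact_force: [1.1, -1.0, -0.3]
opening: 0.528
finger_force: 0.0
thick shift [ 57.5 -67.5  69.3] turn -0.0 | tcp [ 423.9 -194.9  209.3] yaw 13.7 tilt 0.02 t 1.15 F [ 1.1 -1.  -0.3] open 0.528 grip 0.0
```

```bash
python3 -m crank '[[[58,-68,40],0,120],[[58,-68,69],0,120],[[58,-68,69],0,120],[[58,-68,69],0,120],[[58,-68,69],0,120]]'; python3 go.py thick 35
python3 - <<'E'
from h import *
f=read_camera("side")["frame"]; cv2.imwrite("pics/s1.png",cv2.resize(f[120:240,250:410],None,fx=5,fy=5,interpolation=cv2.INTER_CUBIC))
E
```

```text
time: 1.65
eef_pos: [0.4641, -0.1181, 0.1411]
tcp_rot: [0.993, 0.119, 0.0, 0.001]
contact_force: [0.2, -0.4, 0.7]
opening: 0.529
finger_force: 0.0
thick shift [  0.3  -2.5 106.1] turn -0.0 | tcp [ 464.1 -118.1  141.1] yaw 13.7 tilt 0.06 t 1.65 F [ 0.2 -0.4  0.7] open 0.529 grip 0.0
```

View pics/s1.png

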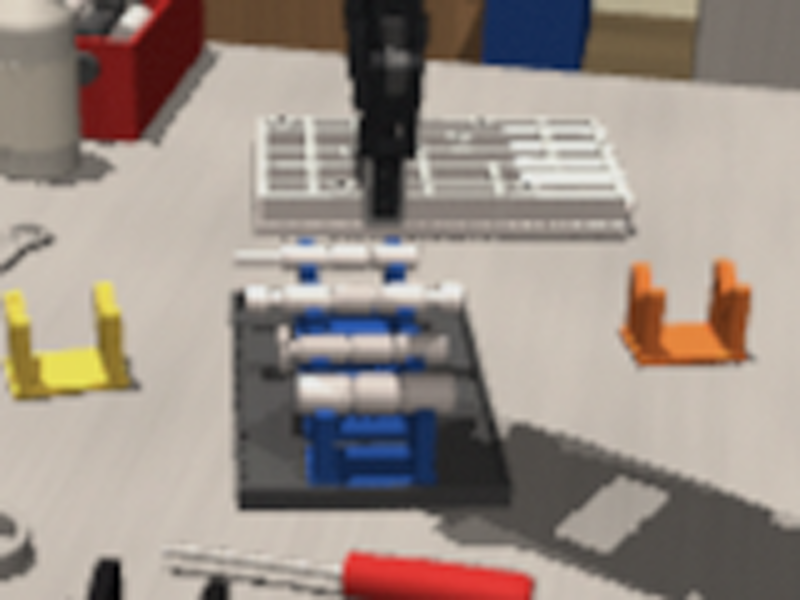

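The side crop shows the finger at (385,215), directly above the centre land of the thick spool at (375,395). The saddle is open between its posts. I'll go down and grip.

```bash
python3 -m crank '[[[0,-2,50],0,120],[[0,-2,90],0,120],[[0,-2,106],0,120],[[0,-2,106],0,120],[[0,-2,106],0,180],[[0,-2,106],0,220],[[0,-2,106],0,255],[[0,-2,106],0,255],[[0,-2,106],0,255],[[0,-2,106],0,255]]' 40; python3 go.py thick 36
```

```text
time: 2.7
eef_pos: [0.464, -0.1137, 0.037]
tcp_rot: [0.993, 0.118, 0.001, -0.002]
contact_force: [-2.3, 9.3, 6.0]
opening: 0.211
finger_force: 37.9
thick shift [-0.6  1.9  1. ] turn -0.1 | tcp [ 464.  -113.7   37. ] yaw 13.6 tilt 0.23 t 2.7 F [-2.3  9.3  6. ] open 0.211 grip 37.9
```

```bash
python3 -m crank '[[[0,0,-20],0,255],[[0,0,-60],0,255],[[0,0,-90],0,255],[[0,0,-90],0,255],[[0,0,-90],0,255]]' 60; python3 go.py r1
```

```text
time: 3.2
eef_pos: [0.4646, -0.116, 0.1268]
tcp_rot: [0.993, 0.119, 0.002, 0.001]
contact_force: [-0.1, -0.5, -0.8]
opening: 0.191
finger_force: 55.3
r1 shift [ 181.2 -353.8   -0.5] turn 20.7 | tcp [ 464.6 -116.   126.8] yaw 13.7 tilt 0.3 t 3.2 F [-0.1 -0.5 -0.8] open 0.191 grip 55.3
```

```bash
python3 -m crank '[[[181,-356,0],20.7,255],[[181,-356,0],20.7,255],[[181,-356,0],20.7,255],[[181,-356,0],20.7,255],[[181,-356,0],20.7,255],[[181,-356,0],20.7,255],[[181,-356,0],20.7,255],[[181,-356,0],20.7,255],[[181,-356,0],20.7,255],[[181,-356,0],20.7,255]]'; python3 go.py r1
python3 - <<'E'
from h import *
f=read_camera("side")["frame"]; a=f[170:330,200:360]; b=read_camera("top")["frame"][110:220,160:310]
a=cv2.resize(a,(400,400),interpolation=2); b=cv2.resize(b,(400,293),interpolation=2); b=np.vstack([b,np.zeros((107,400,3),np.uint8)])
cv2.imwrite("pics/s2.png",np.hstack([a,b]))
E
```

```text
time: 4.2
eef_pos: [0.5541, 0.275, 0.1227]
tcp_rot: [0.998, -0.06, -0.001, 0.0]
contact_force: [-0.5, 0.1, -1.3]
opening: 0.188
finger_force: 55.5
r1 shift [ 3.4  4.  -0. ] turn 0.2 | tcp [554.1 275.  122.7] yaw -6.8 tilt 0.14 t 4.2 F [-0.5  0.1 -1.3] open 0.188 grip 55.5
```

View pics/s2.png

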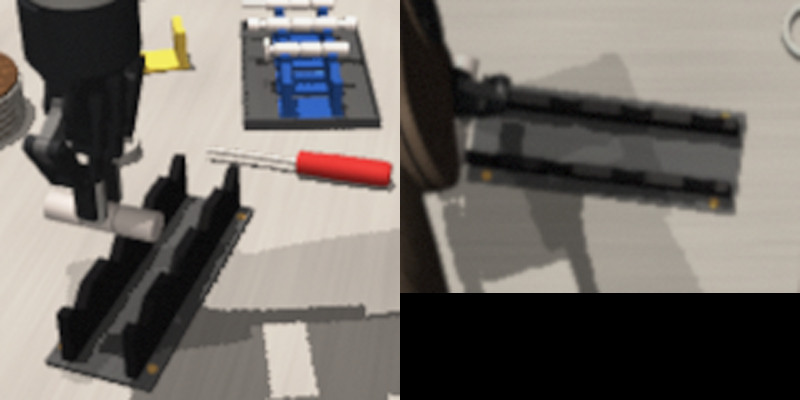

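The left half (side view) shows the thick spool level in the fingers, gripped at about (100,215), above the rack's left end. In the right half (top view) the arm hides the spool. I'll cross-check rack and spool with the side depth.

```bash
cat > side.py <<'E'
from h import *
from scipy.optimize import least_squares
def rackfit(P,verbose=1):
    pts=P.reshape(-1,3)*1000; b=(np.hypot(pts[:,0]-546,pts[:,1]-181)<140)&(pts[:,2]>36)&(pts[:,2]<57); pts=pts[b]
    def res(p):
        co,si=np.cos(p[2]),np.sin(p[2]); d=pts[:,:2]-p[:2]; x=d[:,0]*co+d[:,1]*si; y=-d[:,0]*si+d[:,1]*co
        g=np.abs(y[:,None]-np.array([90,30,-30,-90])).min(1); h=np.minimum(54,40+g)+p[3]
        return np.r_[np.maximum(np.abs(np.abs(x)-27)-5,0),np.maximum(pts[:,2]-h,0)*1.5,np.maximum(np.abs(y)-118,0)]
    r=least_squares(res,[546,181,-.122,0],loss="soft_l1",f_scale=2); return r.x,len(pts)
if __name__=="__main__":
    d=np.load("side0.npz"); x,n=rackfit(d["P"]); print("rack side",x.round(2),np.degrees(x[2]).round(1),n)
    c=read_camera("side"); P=cloud(c)*1000; s=get_state(); t=s["eef_pos"]*1000; Rm=R.from_quat(s["tcp_rot"])
    L=Rm.inv().apply((P.reshape(-1,3)-t)).reshape(P.shape); f=c["frame"]
    m=(np.abs(L[...,0])<70)&(np.abs(L[...,1])<20)&(np.abs(L[...,2]+19)<20)&(f.min(2)>95)
    q=L[m]; print("held: n",m.sum(),"x",np.percentile(q[:,0],[0,1,99,100]).round(1),"y",np.percentile(q[:,1],[2,98]).round(1),"z",np.percentile(q[:,2],[2,98]).round(1))
    e=q[np.abs(q[:,0])>20]; print("axis slope z/x",np.polyfit(e[:,0],e[:,2],1)[0].round(3),"y/x",np.polyfit(e[:,0],e[:,1],1)[0].round(3))
E
python3 side.py; python3 go.py r1
```

```text
rack side [ 5.4522e+02  1.8241e+02 -1.2000e-01  3.9500e+00] -7.0 1293
held: n 391 x [-44.9 -44.4  38.9  39.6] y [-11.4   4.2] z [-29.7 -12.6]
axis slope z/x -0.005 y/x -0.001
r1 shift [ 3.   1.1 -0. ] turn -0.1 | tcp [554.2 272.  123.3] yaw -7.1 tilt 0.14 t 4.35 F [ 0.3 -0.6 -0.7] open 0.192 grip 55.5
```

```bash
python3 -m crank '[[[4,0,30],0,255],[[4,0,60],0,255],[[4,0,75],0,255],[[4,0,80],0,255],[[4,0,84],0,255],[[4,0,86],0,255],[[4,0,86],0,255],[[4,0,86],0,255]]'; python3 go.py r1; python3 side.py
```

```text
time: 5.15
eef_pos: [0.5596, 0.2734, 0.0395]
tcp_rot: [0.998, -0.061, 0.001, -0.0]
contact_force: [-0.0, 0.8, -1.0]
opening: 0.195
finger_force: 55.5
r1 shift [-2.3  3.1 -0. ] turn -0.0 | tcp [559.6 273.4  39.5] yaw -7.0 tilt 0.11 t 5.15 F [-0.   0.8 -1. ] open 0.195 grip 55.5
rack side [ 5.4522e+02  1.8241e+02 -1.2000e-01  3.9500e+00] -7.0 1293
held: n 320 x [-44.3 -43.8  39.1  39.6] y [-13.2   2.4] z [-30.6 -14.3]
axis slope z/x 0.013 y/x -0.017
```

```bash
python3 -m crank '[[[-1,1,1],0,255],[[-1,1,2],0,255],[[-1,1,2],0,255],[[-1,1,2],0,255],[[-1,1,2],0,255]]'; python3 go.py r1 37
```

```text
time: 5.7
eef_pos: [0.5582, 0.2722, 0.0377]
tcp_rot: [0.998, -0.061, 0.0, 0.0]
contact_force: [-2.5, -1.4, 5.5]
opening: 0.194
finger_force: 57.4
r1 shift [-1.   1.7  0.7] turn 0.0 | tcp [558.2 272.2  37.7] yaw -7.0 tilt 0.04 t 5.7 F [-2.5 -1.4  5.5] open 0.194 grip 57.4
```

```bash
python3 -m crank '[[[0,0,0],0,190],[[0,0,0],0,160],[[0,0,0],0,130],[[0,0,0],0,120],[[0,0,0],0,120],[[0,0,-40],0,120],[[0,0,-80],0,120],[[0,0,-100],0,120],[[0,0,-100],0,120],[[0,0,-100],0,120]]' 40; python3 go.py flange
cat > chk.py <<'E'
import sys; from h import *
from side import rackfit
c=read_camera("side"); f=c["frame"]; P=cloud(c)*1000; x=np.load("rs.npy") if 0 else rackfit(np.load("side0.npz")["P"])[0]
co,si=np.cos(x[2]),np.sin(x[2]); d=P[...,:2]-x[:2]; X=d[...,0]*co+d[...,1]*si; Y=-d[...,0]*si+d[...,1]*co
for y in map(float,sys.argv[1:]):
    m=(np.abs(X)<90)&(np.abs(Y-y)<24)&(P[...,2]>35)&(P[...,2]<80)&(f.min(2)>95); q=np.stack([X[m],Y[m],P[...,2][m]],1)
    r=[np.percentile(q[np.abs(q[:,0]-k)<8][:,i],p).round(1) for k in(-30,30) for i,p in((1,97),(1,3),(2,97))]
    print(y,"x",np.percentile(q[:,0],[0.5,99.5]).round(1),"near/far ymax,ymin,ztop",r)
cv2.imwrite("pics/"+f"c{int(c['range_z'].sum())}.png",cv2.resize(f[170:330,200:360],(560,560),interpolation=2)); print(f"c{int(c['range_z'].sum())}.png")
E
python3 chk.py 90
```

```text
time: 6.7
eef_pos: [0.5576, 0.2722, 0.1361]
tcp_rot: [0.998, -0.061, 0.0, -0.0]
contact_force: [-0.5, 0.0, -0.8]
opening: 0.529
finger_force: 0.0
flange shift [-27.2 453.3  -0. ] turn -20.7 | tcp [557.6 272.2 136.1] yaw -7.0 tilt 0.01 t 6.7 F [-0.5  0.  -0.8] open 0.529 grip 0.0
90.0 x [-42.2  41.4] near/far ymax,ymin,ztop [np.float64(100.1), np.float64(86.1), np.float64(67.2), np.float64(112.6), np.float64(82.6), np.float64(67.3)]
c297682.png
```

```bash
python3 -m crank '[[[-27,451,0],-20.7,120],[[-27,451,0],-20.7,120],[[-27,451,0],-20.7,120],[[-27,451,0],-20.7,120],[[-27,451,0],-20.7,120],[[-27,451,0],-20.7,120],[[-27,451,0],-20.7,120],[[-27,451,0],-20.7,120],[[-27,451,0],-20.7,120],[[-27,451,0],-20.7,120]]'; python3 -m crank '[[[0,0,0],0,120],[[0,0,0],0,120],[[0,0,0],0,120]]' >/dev/null; python3 go.py flange 32
```

```text
time: 7.75
eef_pos: [0.474, -0.1761, 0.1345]
tcp_rot: [0.993, 0.116, -0.001, -0.0]
contact_force: [0.7, 0.2, -0.1]
opening: 0.531
finger_force: 0.0
flange shift [ -1.3   4.  103.5] turn 0.1 | tcp [ 475.8 -170.3  135.5] yaw 13.8 tilt 0.1 t 8.05 F [-0.2  0.3 -0.1] open 0.529 grip 0.0
```

View pics/c297682.png

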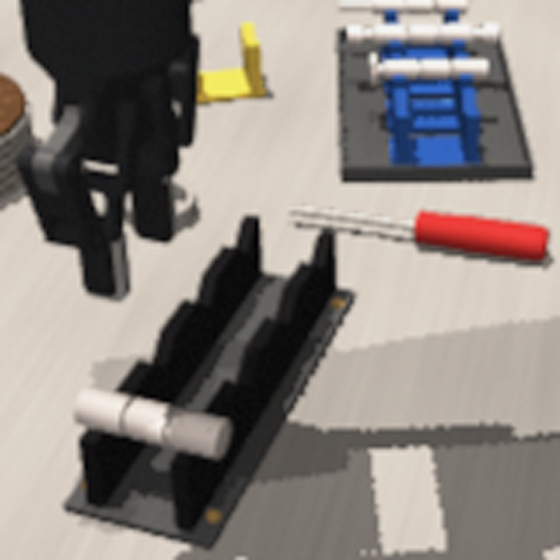

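The thick spool is seated across both bars in the left notch pair (pixels 80–230, row 425). Next is the flange spool.

```bash
python3 -m crank '[[[-1,2,50],0,120],[[-1,2,90],0,120],[[-1,2,104],0,120],[[-1,2,104],0,120],[[-1,2,104],0,180],[[-1,2,104],0,220],[[-1,2,104],0,255],[[-1,2,104],0,255],[[-1,2,104],0,255],[[-1,2,104],0,255]]' 55; python3 go.py flange 32;  python3 -m crank '[[[0,0,-20],0,255],[[0,0,-60],0,255],[[0,0,-90],0,255],[[0,0,-90],0,255],[[0,0,-90],0,255]]' 60; python3 go.py r2
```

```text
time: 9.05
eef_pos: [0.4777, -0.1741, 0.0372]
tcp_rot: [0.993, 0.119, 0.002, -0.0]
contact_force: [-4.2, 6.4, 15.3]
opening: -0.002
finger_force: 7.8
flange shift [-2.4 -0.3  5.2] turn -0.0 | tcp [ 477.7 -174.1   37.2] yaw 13.7 tilt 0.21 t 9.05 F [-4.2  6.4 15.3] open -0.002 grip 7.8
time: 9.55
eef_pos: [0.4766, -0.175, 0.1248]
tcp_rot: [0.993, 0.119, 0.002, 0.002]
contact_force: [-0.1, 0.2, -0.2]
opening: 0.0
finger_force: 0.0
r2 shift [ 162.4 -357.8   -0.7] turn 20.7 | tcp [ 476.6 -175.   124.8] yaw 13.7 tilt 0.29 t 9.55 F [-0.1  0.2 -0.2] open 0.0 grip 0.0
```

The fingers shut fully, so the spool was missed. I'll look before doing anything else.

```bash
python3 - <<'E'
from h import *
f=read_camera("side")["frame"]; cv2.imwrite("pics/s3.png",cv2.resize(f[120:240,250:410],None,fx=5,fy=5,interpolation=cv2.INTER_CUBIC))
E
```

```text
(no output)
```

View pics/s3.png

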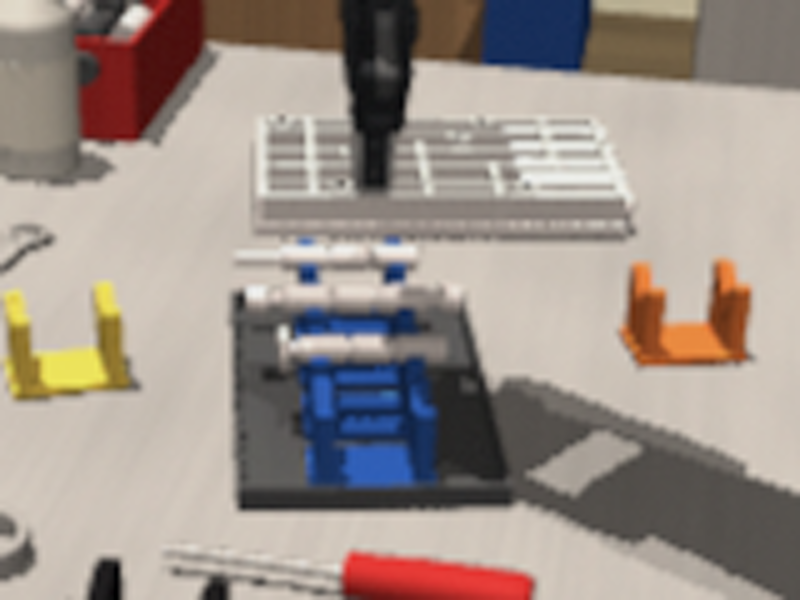

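The side crop shows the flange spool still in its saddle, at about (365,347), and the closed fingers empty above it. I'll measure its pose again from both cameras.

```bash
cat > trayfit.py <<'E'
from h import *
S=dict(thick=(463.8,-115.7),flange=(475.3,-174.4),long=(495.9,-231.8),pin=(508.6,-290.6)); a=np.radians(13.7); A=np.array([np.cos(a),np.sin(a)]); B=np.array([-np.sin(a),np.cos(a)])
def rep(P,f,tag):
    P=P*1000
    for n,o in S.items():
        d=P[...,:2]-np.array(o); X=d@A; Y=d@B
        m=(np.abs(X)<80)&(np.abs(Y)<22)&(P[...,2]>38)&(P[...,2]<80)&(f.min(2)>100)
        if m.sum()<40: print(tag,n,"none"); continue
        x,y,z=X[m],Y[m],P[...,2][m]; i=np.abs(x)<40
        print(tag,n,m.sum(),"x",np.percentile(x,[.5,99.5]).round(1),"y",np.percentile(y[i],[3,97]).round(1),"ztop",np.percentile(z[i],95).round(1),"ang",np.degrees(np.polyfit(x[i],y[i],1)[0]).round(1))
if __name__=="__main__":
    for n in("side","top"):
        d=np.load(n+"0.npz"); rep(d["P"],d["f"],n+"0"); c=read_camera(n); rep(cloud(c),c["frame"],n+"1")
    q=rep
E
python3 trayfit.py; python3 go.py flange
```

```text
side0 thick 231 x [-43.3  40.5] y [-3.4 13. ] ztop 67.5 ang 1.1
side0 flange 167 x [-42.2  51.7] y [-2.2 10.5] ztop 60.1 ang 2.3
side0 long 227 x [-63.9  61.2] y [-5.  15.5] ztop 62.4 ang -0.2
side0 pin 153 x [-41.1  70.7] y [-17.8  15.7] ztop 60.4 ang -0.2
side1 thick none
side1 flange 154 x [-42.1  51.7] y [-0.1 10.7] ztop 59.4 ang 1.0
side1 long 222 x [-63.8  61.2] y [-4.4 14. ] ztop 62.8 ang 0.2
side1 pin 154 x [-40.8  70.7] y [-16.1  17.4] ztop 59.9 ang -1.1
top0 thick 334 x [-41.7  41. ] y [-8.3 10.1] ztop 69.0 ang 0.1
top0 flange 271 x [-41.4  52.2] y [-6.   7.4] ztop 61.7 ang -0.0
top0 long 378 x [-63.2  62.3] y [-5.9  8.7] ztop 64.2 ang -0.1
top0 pin 279 x [-41.3  69.8] y [-16.8   8.3] ztop 61.9 ang 0.8
top1 thick none
top1 flange none
top1 long none
top1 pin none
flange shift [ 0.4  0.6 -0. ] turn -0.0 | tcp [ 474.7 -173.9  121.4] yaw 13.7 tilt 0.11 t 9.7 F [0.8 0.  0.4] open 0.003 grip 0.0
```

```bash
python3 -m crank '[[[0,-1,0],0,120],[[0,-1,0],0,120],[[0,-1,0],0,120],[[0,-1,40],0,120],[[0,-1,75],0,120],[[0,-1,86],0,120],[[0,-1,86],0,120],[[0,-1,86],0,120],[[0,-1,86],0,120]]' 40; python3 go.py flange 34;  python3 -m crank '[[[0,0,0],0,150],[[0,0,0],0,180],[[0,0,0],0,190]]'; python3 go.py flange 34
python3 - <<'E'
from h import *
f=read_camera("side")["frame"]; cv2.imwrite("pics/s4.png",cv2.resize(f[140:230,265:385],None,fx=6.5,fy=6.5,interpolation=cv2.INTER_CUBIC))
E
```

```text
time: 10.6
eef_pos: [0.4768, -0.1743, 0.0384]
tcp_rot: [0.993, 0.119, 0.002, 0.001]
contact_force: [-0.0, 0.2, -0.0]
opening: 0.53
finger_force: 0.0
flange shift [-1.5 -0.2  4.4] turn -0.0 | tcp [ 476.8 -174.3   38.4] yaw 13.7 tilt 0.23 t 10.6 F [-0.   0.2 -0. ] open 0.53 grip 0.0
time: 10.9
eef_pos: [0.4756, -0.1735, 0.037]
tcp_rot: [0.993, 0.119, 0.0, 0.0]
contact_force: [1.6, 0.4, 0.1]
opening: 0.255
finger_force: 0.0
flange shift [-0.5  0.8  3. ] turn -0.0 | tcp [ 475.6 -173.5   37. ] yaw 13.7 tilt 0.07 t 10.9 F [1.6 0.4 0.1] open 0.255 grip 0.0
```

View pics/s4.png

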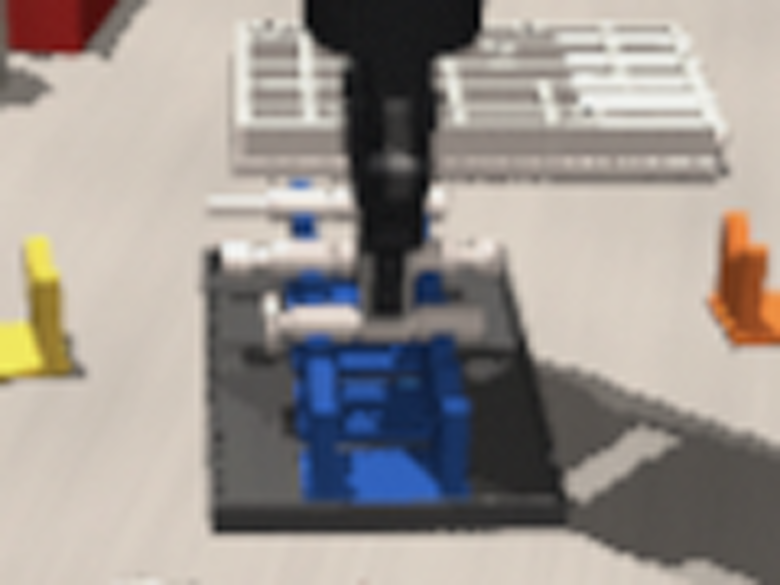

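```bash
python3 - <<'E'
from h import *
c=read_camera("side"); s=get_state(); f0=200/np.tan(np.radians(c["vfov"])/2); Rc=R.from_quat(c["orientation"]); Rm=R.from_quat(s["tcp_rot"])
def px(p):
    q=Rc.inv().apply(np.array(p)-c["origin"]); u=c["cx"]+f0*q[0]/q[2]; v=c["cy"]+f0*q[1]/q[2]
    return np.round([(u-265)*6.5,(v-140)*6.5,q[2]],3)
t=s["eef_pos"]
print(t,"TCP px",px(t),"grasp",px(t+Rm.apply([0,0,-.019])),"near tip",px(t+Rm.apply([0,-.015,-.002])),"far tip",px(t+Rm.apply([0,.015,-.002])))
print("flange",px([.4753,-.1744,.0513]))
P=cloud(c); d=P-t; L=Rm.inv().apply(d.reshape(-1,3)).reshape(P.shape)*1000
for r in range(165,196,2): print(r,[(*L[r,k].round(0).astype(int),) for k in (322,325,328)],c["frame"][r,325])
E
```

```text
[ 0.47532565 -0.17339036  0.03663216] TCP px [376.146 349.561   1.117] grasp [377.439 311.445   1.107] near tip [378.76  362.096   1.103] far tip [373.859 329.441   1.128]
flange [377.569 319.138   1.11 ]
165 [(np.int64(10), np.int64(-63), np.int64(-119)), (np.int64(3), np.int64(-62), np.int64(-118)), (np.int64(-5), np.int64(-65), np.int64(-120))] [104 106 109]
167 [(np.int64(10), np.int64(-62), np.int64(-113)), (np.int64(3), np.int64(-64), np.int64(-114)), (np.int64(-5), np.int64(-63), np.int64(-113))] [44 45 46]
169 [(np.int64(10), np.int64(-62), np.int64(-107)), (np.int64(2), np.int64(-57), np.int64(-105)), (np.int64(-6), np.int64(-59), np.int64(-106))] [42 43 44]
171 [(np.int64(9), np.int64(-54), np.int64(-98)), (np.int64(1), np.int64(-54), np.int64(-97)), (np.int64(-6), np.int64(-56), np.int64(-99))] [24 24 23]
173 [(np.int64(9), np.int64(-50), np.int64(-90)), (np.int64(1), np.int64(-51), np.int64(-90)), (np.int64(-8), np.int64(-47), np.int64(-88))] [23 22 22]
175 [(np.int64(8), np.int64(-48), np.int64(-83)), (np.int64(-1), np.int64(-36), np.int64(-77)), (np.int64(-8), np.int64(
[... 857 characters left out ...]
), np.int64(-20), np.int64(-33)), (np.int64(-20), np.int64(56), np.int64(8))] [23 22 22]
189 [(np.int64(4), np.int64(-16), np.int64(-24)), (np.int64(-4), np.int64(-18), np.int64(-25)), (np.int64(-14), np.int64(-1), np.int64(-16))] [92 95 99]
191 [(np.int64(3), np.int64(-5), np.int64(-12)), (np.int64(-5), np.int64(-7), np.int64(-13)), (np.int64(-19), np.int64(48), np.int64(17))] [115 121 129]
193 [(np.int64(-2), np.int64(52), np.int64(26)), (np.int64(-11), np.int64(51), np.int64(25)), (np.int64(-20), np.int64(48), np.int64(24))] [115  60  30]
195 [(np.int64(-1), np.int64(39), np.int64(26)), (np.int64(-10), np.int64(38), np.int64(25)), (np.int64(-19), np.int64(38), np.int64(25))] [125  64  31]
```

The depth image shows the fingertips sit about 22–27 mm behind the reported TCP: nothing of the finger is in front of the spool, and the finger ends at local z of about −28. So my grip was too high, and the shut fingers only pressed on the spool's top. I'll reopen and go lower in checked steps.

```bash
python3 -m crank '[[[0,1,0],0,120],[[0,1,0],0,120],[[0,1,0],0,120],[[0,1,6],0,120],[[0,1,12],0,120],[[0,1,16],0,120],[[0,1,16],0,120],[[0,1,16],0,120],[[0,1,16],0,120]]' 40; python3 go.py flange 34
python3 - <<'E'
from h import *
c=read_camera("side"); f=c["frame"]; cv2.imwrite("pics/s5.png",cv2.resize(f[140:230,265:385],None,fx=6.5,fy=6.5,interpolation=cv2.INTER_CUBIC))
s=get_state(); Rm=R.from_quat(s["tcp_rot"]); P=cloud(c); L=Rm.inv().apply((P-s["eef_pos"]).reshape(-1,3)).reshape(P.shape)*1000
m=(f.max(2)<75)&(np.abs(L[...,0])<9)&(L[...,1]<-18)&(L[...,1]>-48)&(L[...,2]>-70)&(L[...,2]<15); print("near finger z",np.percentile(L[m][:,2],[50,90,98]),"y",np.percentile(L[m][:,1],[10,90]))
E
```

```text
time: 11.9
eef_pos: [0.4756, -0.1744, 0.0205]
tcp_rot: [0.993, 0.119, 0.0, 0.0]
contact_force: [-0.2, 0.4, -0.0]
opening: 0.532
finger_force: 0.0
flange shift [ -0.3  -0.1 -13.5] turn -0.0 | tcp [ 475.6 -174.4   20.5] yaw 13.7 tilt 0.02 t 11.9 F [-0.2  0.4 -0. ] open 0.532 grip 0.0
near finger z [-48.81193174 -36.38589439 -33.36172453] y [-36.89943193 -30.33154351]
```

View pics/s5.png

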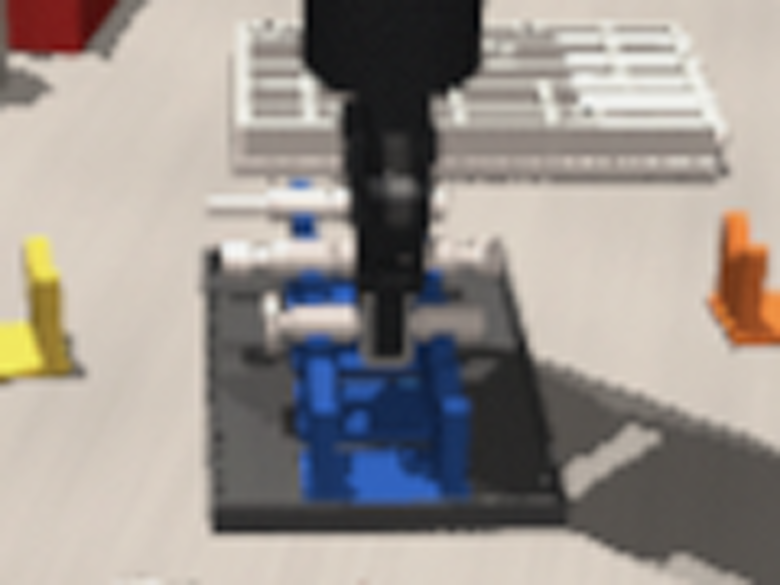

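The finger now passes in front of the spool (tip at (388,358)), straddling its centre land. I'll go 14 mm lower and close.

```bash
python3 -m crank '[[[0,0,6],0,120],[[0,0,12],0,120],[[0,0,14],0,120],[[0,0,14],0,120],[[0,0,14],0,180],[[0,0,14],0,255],[[0,0,14],0,255],[[0,0,14],0,255],[[0,0,14],0,255]]' 40; python3 go.py flange 7
```

```text
time: 12.85
eef_pos: [0.4749, -0.1724, 0.0064]
tcp_rot: [0.993, 0.119, -0.001, -0.002]
contact_force: [-1.2, 5.3, 2.8]
opening: 0.175
finger_force: 38.9
flange shift [-0.1  2.  -0.6] turn -0.1 | tcp [ 474.9 -172.4    6.4] yaw 13.6 tilt 0.25 t 12.85 F [-1.2  5.3  2.8] open 0.175 grip 38.9
```

```bash
python3 -m crank '[[[0,0,-20],0,255],[[0,0,-60],0,255],[[0,0,-90],0,255],[[0,0,-90],0,255],[[0,0,-90],0,255]]' 60; python3 go.py r2
```

```text
time: 13.35
eef_pos: [0.4758, -0.1745, 0.097]
tcp_rot: [0.993, 0.119, 0.001, 0.001]
contact_force: [-0.8, 1.0, -1.3]
opening: 0.162
finger_force: 58.4
r2 shift [ 1.631e+02 -3.572e+02 -3.000e-01] turn 20.7 | tcp [ 475.8 -174.5   97. ] yaw 13.7 tilt 0.1 t 13.35 F [-0.8  1.  -1.3] open 0.162 grip 58.4
```

```bash
python3 -m crank '[[[164,-359,0],20.7,255],[[164,-359,0],20.7,255],[[164,-359,0],20.7,255],[[164,-359,0],20.7,255],[[164,-359,0],20.7,255],[[164,-359,0],20.7,255],[[164,-359,0],20.7,255],[[164,-359,0],20.7,255],[[164,-359,0],20.7,255],[[164,-359,0],20.7,255]]'; sed -i 's/abs(L\[...,2\]+19)<20/abs(L[...,2]+44)<20/' side.py; python3 side.py; python3 go.py r2 7
```

```text
time: 14.35
eef_pos: [0.5483, 0.2143, 0.094]
tcp_rot: [0.998, -0.06, -0.002, 0.001]
contact_force: [-0.8, -0.4, -0.4]
opening: 0.167
finger_force: 58.7
rack side [ 5.4522e+02  1.8241e+02 -1.2000e-01  3.9500e+00] -7.0 1293
held: n 205 x [-43.8 -43.6  51.   51.5] y [-14.    3.1] z [-58.7 -38.4]
axis slope z/x -0.004 y/x -0.037
r2 shift [ 1.9  1.6 87.2] turn 0.1 | tcp [548.4 213.   94.2] yaw -6.9 tilt 0.23 t 14.4 F [-0.5  0.1 -0.4] open 0.166 grip 58.7
```

```bash
python3 -m crank '[[[2.5,0,30],0,255],[[2.5,0,60],0,255],[[2.5,0,76],0,255],[[2.5,0,82],0,255],[[2.5,0,86],0,255],[[2.5,0,88],0,255],[[2.5,0,88],0,255],[[2.5,0,88],0,255],[[2.5,0,88],0,255],[[2.5,0,88],0,255]]'; python3 go.py r2 7
```

```text
time: 15.4
eef_pos: [0.5526, 0.2132, 0.0089]
tcp_rot: [0.998, -0.061, 0.0, -0.0]
contact_force: [-0.7, -0.1, -0.8]
opening: 0.166
finger_force: 58.7
r2 shift [-2.6  2.4  1.9] turn 0.0 | tcp [552.6 213.2   8.9] yaw -7.0 tilt 0.05 t 15.4 F [-0.7 -0.1 -0.8] open 0.166 grip 58.7
```

```bash
python3 -m crank '[[[-2,1,1],0,255],[[-2,1,2.5],0,255],[[-2,1,2.5],0,255],[[-2,1,2.5],0,255],[[-2,1,2.5],0,255]]'; python3 go.py r2 7
```

```text
time: 15.9
eef_pos: [0.55, 0.2121, 0.0066]
tcp_rot: [0.998, -0.061, -0.0, 0.0]
contact_force: [-2.5, -2.3, 4.9]
opening: 0.168
finger_force: 59.3
r2 shift [-0.1  1.1 -0.4] turn -0.0 | tcp [550.  212.1   6.6] yaw -7.0 tilt 0.06 t 15.9 F [-2.5 -2.3  4.9] open 0.168 grip 59.3
```

```bash
python3 -m crank '[[[0,0,0],0,190],[[0,0,0],0,160],[[0,0,0],0,130],[[0,0,0],0,120],[[0,0,0],0,120],[[0,0,-40],0,120],[[0,0,-80],0,120],[[0,0,-100],0,120],[[0,0,-100],0,120],[[0,0,-100],0,120]]' 40; python3 go.py long; python3 chk.py 90 30
```

```text
time: 16.9
eef_pos: [0.55, 0.2122, 0.1055]
tcp_rot: [0.998, -0.061, 0.0, -0.0]
contact_force: [0.8, -0.0, -1.5]
opening: 0.529
finger_force: 0.0
long shift [  0.5 447.3  -0. ] turn -20.7 | tcp [550.  212.2 105.5] yaw -7.0 tilt 0.0 t 16.9 F [ 0.8 -0.  -1.5] open 0.529 grip 0.0
90.0 x [-41.9  41.3] near/far ymax,ymin,ztop [np.float64(99.9), np.float64(85.6), np.float64(67.5), np.float64(112.5), np.float64(82.1), np.float64(67.2)]
30.0 x [-42.2  52.7] near/far ymax,ymin,ztop [np.float64(36.6), np.float64(29.4), np.float64(60.7), np.float64(49.2), np.float64(15.8), np.float64(59.9)]
c302123.png
```

```bash
python3 -m crank '[[[0,445,0],-20.7,120],[[0,445,0],-20.7,120],[[0,445,0],-20.7,120],[[0,445,0],-20.7,120],[[0,445,0],-20.7,120],[[0,445,0],-20.7,120],[[0,445,0],-20.7,120],[[0,445,0],-20.7,120],[[0,445,0],-20.7,120],[[0,445,0],-20.7,120]]'; python3 -m crank '[[[0,0,0],0,120],[[0,0,0],0,120],[[0,0,0],0,120]]' >/dev/null; python3 go.py long 8
```

```text
time: 17.95
eef_pos: [0.4941, -0.234, 0.1039]
tcp_rot: [0.993, 0.116, -0.001, -0.0]
contact_force: [0.4, 0.4, -0.1]
opening: 0.528
finger_force: 0.0
long shift [-0.6  4.3 96.9] turn 0.1 | tcp [ 495.6 -227.6  104.9] yaw 13.8 tilt 0.11 t 18.25 F [ 0.1 -0.3  0.7] open 0.53 grip 0.0
```

View pics/c302123.png

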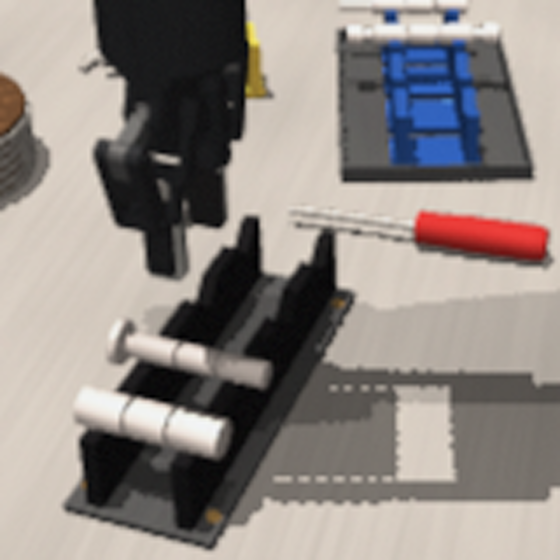

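The flange spool is seated in the second place (pixels 110–270, row 360) with its disc away from the robot. Next is the long spool.

```bash
python3 -m crank '[[[0,2,40],0,120],[[0,2,75],0,120],[[0,2,92],0,120],[[0,2,97],0,120],[[0,2,97],0,120],[[0,2,97],0,180],[[0,2,97],0,255],[[0,2,97],0,255],[[0,2,97],0,255],[[0,2,97],0,255]]' 50; python3 go.py long 7
```

```text
time: 19.25
eef_pos: [0.4968, -0.2289, 0.0105]
tcp_rot: [0.993, 0.119, 0.0, -0.002]
contact_force: [-1.5, 9.3, 6.6]
opening: 0.189
finger_force: 48.6
long shift [-1.6  2.6  3.5] turn -0.1 | tcp [ 496.8 -228.9   10.5] yaw 13.6 tilt 0.27 t 19.25 F [-1.5  9.3  6.6] open 0.189 grip 48.6
```

```bash
python3 -m crank '[[[0,0,-20],0,255],[[0,0,-60],0,255],[[0,0,-90],0,255],[[0,0,-90],0,255],[[0,0,-90],0,255]]' 60; python3 go.py r3
```

```text
time: 19.75
eef_pos: [0.4971, -0.2319, 0.1006]
tcp_rot: [0.993, 0.119, 0.001, 0.001]
contact_force: [-1.1, -1.0, -0.5]
opening: 0.187
finger_force: 58.6
r3 shift [ 134.6 -361.8   -0.7] turn 20.7 | tcp [ 497.1 -231.9  100.6] yaw 13.7 tilt 0.2 t 19.75 F [-1.1 -1.  -0.5] open 0.187 grip 58.6
```

```bash
python3 -m crank '[[[135,-363,0],20.7,255],[[135,-363,0],20.7,255],[[135,-363,0],20.7,255],[[135,-363,0],20.7,255],[[135,-363,0],20.7,255],[[135,-363,0],20.7,255],[[135,-363,0],20.7,255],[[135,-363,0],20.7,255],[[135,-363,0],20.7,255],[[135,-363,0],20.7,255]]'; python3 -m crank '[[[0,0,0],0,255],[[0,0,0],0,255]]'>/dev/null; python3 side.py; python3 go.py r3 8
```

```text
time: 20.75
eef_pos: [0.5402, 0.154, 0.0971]
tcp_rot: [0.998, -0.06, -0.002, 0.0]
contact_force: [-0.5, -0.7, -0.5]
opening: 0.189
finger_force: 58.8
rack side [ 5.4522e+02  1.8241e+02 -1.2000e-01  3.9500e+00] -7.0 1293
held: n 352 x [-67.3 -66.8  60.1  61.2] y [-9.1  6.3] z [-51.5 -35.2]
axis slope z/x 0.004 y/x -0.009
r3 shift [ 1.   0.2 90.4] turn -0.1 | tcp [541.4 151.9  98.4] yaw -7.1 tilt 0.05 t 21.0 F [-0.3 -0.2 -0.7] open 0.187 grip 58.8
```

```bash
python3 -m crank '[[[2,-1,30],0,255],[[2,-1,60],0,255],[[2,-1,76],0,255],[[2,-1,82],0,255],[[2,-1,85],0,255],[[2,-1,86],0,255],[[2,-1,86],0,255],[[2,-1,86],0,255],[[2,-1,86],0,255]]'; python3 go.py r3 9
```

```text
time: 21.9
eef_pos: [0.5443, 0.1542, 0.0137]
tcp_rot: [0.998, -0.061, 0.001, -0.0]
contact_force: [-0.0, 0.7, -0.4]
opening: 0.187
finger_force: 58.8
r3 shift [-1.7  2.9  4.7] turn 0.0 | tcp [544.3 154.2  13.7] yaw -7.0 tilt 0.09 t 21.9 F [-0.   0.7 -0.4] open 0.187 grip 58.8
```

```bash
python3 -m crank '[[[0,1.5,1.5],0,255],[[0,1.5,3],0,255],[[0,1.5,4],0,255],[[0,1.5,4],0,255],[[0,1.5,4],0,255]]'; python3 go.py r3 9
```

```text
time: 22.4
eef_pos: [0.5437, 0.1525, 0.0105]
tcp_rot: [0.998, -0.061, -0.0, 0.0]
contact_force: [-4.0, -0.5, 9.4]
opening: 0.186
finger_force: 59.9
r3 shift [-1.3  1.1  1.5] turn -0.0 | tcp [543.7 152.5  10.5] yaw -7.0 tilt 0.05 t 22.4 F [-4.  -0.5  9.4] open 0.186 grip 59.9
```

```bash
python3 -m crank '[[[0,0,0],0,190],[[0,0,0],0,160],[[0,0,0],0,130],[[0,0,0],0,120],[[0,0,0],0,120],[[0,0,-40],0,120],[[0,0,-80],0,120],[[0,0,-96],0,120],[[0,0,-96],0,120],[[0,0,-96],0,120]]' 40; python3 go.py pin; python3 chk.py 90 30 -30
```

```text
time: 23.4
eef_pos: [0.5428, 0.1525, 0.1037]
tcp_rot: [0.998, -0.061, -0.001, 0.0]
contact_force: [0.8, 0.3, 1.3]
opening: 0.529
finger_force: 0.0
pin shift [2.010e+01 4.439e+02 1.000e-01] turn -20.7 | tcp [542.8 152.5 103.7] yaw -7.0 tilt 0.08 t 23.4 F [0.8 0.3 1.3] open 0.529 grip 0.0
90.0 x [-42.1  41.2] near/far ymax,ymin,ztop [np.float64(99.9), np.float64(82.7), np.float64(67.7), np.float64(111.9), np.float64(72.9), np.float64(66.9)]
30.0 x [-42.4  52.8] near/far ymax,ymin,ztop [np.float64(37.0), np.float64(27.1), np.float64(60.6), np.float64(49.6), np.float64(12.0), np.float64(60.4)]
-30.0 x [-64.5  63.4] near/far ymax,ymin,ztop [np.float64(-22.1), np.float64(-30.3), np.float64(62.0), np.float64(-18.6), np.float64(-40.2), np.float64(63.7)]
c305189.png
```

```bash
python3 -m crank '[[[20,442,0],-20.7,120],[[20,442,0],-20.7,120],[[20,442,0],-20.7,120],[[20,442,0],-20.7,120],[[20,442,0],-20.7,120],[[20,442,0],-20.7,120],[[20,442,0],-20.7,120],[[20,442,0],-20.7,120],[[20,442,0],-20.7,120],[[20,442,0],-20.7,120]]'; python3 -m crank '[[[0,0,0],0,120],[[0,0,0],0,120],[[0,0,0],0,120]]' >/dev/null; python3 go.py pin 7
```

```text
time: 24.45
eef_pos: [0.5077, -0.2934, 0.1026]
tcp_rot: [0.993, 0.116, -0.001, -0.0]
contact_force: [0.5, 0.2, 0.1]
opening: 0.527
finger_force: 0.0
pin shift [-1.4  3.9 96.7] turn 0.1 | tcp [ 509.2 -286.6  103.7] yaw 13.8 tilt 0.13 t 24.75 F [-0.4 -0.7 -0.2] open 0.529 grip 0.0
```

View pics/c305189.png

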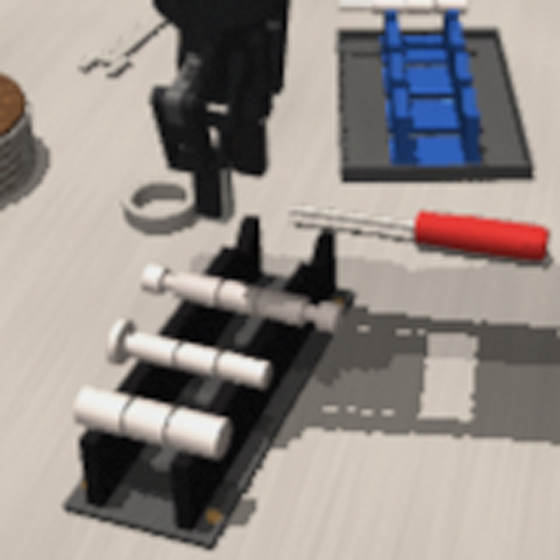

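Three spools are seated in order: thick (row 425), flange (row 360), long (row 297). The pin spool is the last one.

```bash
python3 -m crank '[[[-1,1.5,40],0,120],[[-1,1.5,75],0,120],[[-1,1.5,92],0,120],[[-1,1.5,98],0,120],[[-1,1.5,98],0,120],[[-1,1.5,98],0,180],[[-1,1.5,98],0,255],[[-1,1.5,98],0,255],[[-1,1.5,98],0,255],[[-1,1.5,98],0,255]]' 50; python3 go.py pin 7
```

```text
time: 25.75
eef_pos: [0.5092, -0.2877, 0.0086]
tcp_rot: [0.993, 0.119, 0.0, -0.003]
contact_force: [-1.4, 9.0, 6.7]
opening: 0.164
finger_force: 48.6
pin shift [-1.3  2.7  1.6] turn -0.1 | tcp [ 509.2 -287.7    8.6] yaw 13.6 tilt 0.29 t 25.75 F [-1.4  9.   6.7] open 0.164 grip 48.6
```

```bash
python3 -m crank '[[[0,0,-20],0,255],[[0,0,-60],0,255],[[0,0,-90],0,255],[[0,0,-90],0,255],[[0,0,-90],0,255]]' 60; python3 go.py r4
```

```text
time: 26.25
eef_pos: [0.5096, -0.2909, 0.0987]
tcp_rot: [0.993, 0.119, 0.001, 0.001]
contact_force: [-0.4, 1.2, -1.0]
opening: 0.164
finger_force: 58.4
r4 shift [ 115.3 -366.    -0.8] turn 20.7 | tcp [ 509.6 -290.9   98.7] yaw 13.7 tilt 0.21 t 26.25 F [-0.4  1.2 -1. ] open 0.164 grip 58.4
```

```bash
python3 -m crank '[[[116,-366,0],20.7,255],[[116,-366,0],20.7,255],[[116,-366,0],20.7,255],[[116,-366,0],20.7,255],[[116,-366,0],20.7,255],[[116,-366,0],20.7,255],[[116,-366,0],20.7,255],[[116,-366,0],20.7,255],[[116,-366,0],20.7,255],[[116,-366,0],20.7,255]]'; python3 -m crank '[[[0,0,0],0,255],[[0,0,0],0,255]]'>/dev/null; sed -i 's/(L\[...,0\])<70/(L[...,0])<90/' side.py; python3 side.py; python3 go.py r4 8
```

```text
time: 27.25
eef_pos: [0.5336, 0.0935, 0.0952]
tcp_rot: [0.998, -0.06, -0.002, 0.0]
contact_force: [-0.6, 0.4, -0.3]
opening: 0.166
finger_force: 58.7
rack side [ 5.4522e+02  1.8241e+02 -1.2000e-01  3.9500e+00] -7.0 1293
held: n 207 x [-44.8 -44.1  68.   68.8] y [-17.1   4.2] z [-51.2 -35.7]
axis slope z/x 0.017 y/x 0.012
r4 shift [ 0.2 -0.5 88.5] turn -0.1 | tcp [534.8  91.5  96.5] yaw -7.1 tilt 0.04 t 27.5 F [-0.  -0.1 -0.2] open 0.164 grip 58.7
```

```bash
python3 -m crank '[[[1,-1.5,30],0,255],[[1,-1.5,60],0,255],[[1,-1.5,76],0,255],[[1,-1.5,82],0,255],[[1,-1.5,85],0,255],[[1,-1.5,86],0,255],[[1,-1.5,86],0,255],[[1,-1.5,86],0,255],[[1,-1.5,86],0,255],[[1,-1.5,86],0,255]]'; python3 go.py r4 8
```

```text
time: 28.5
eef_pos: [0.5364, 0.0942, 0.0113]
tcp_rot: [0.998, -0.061, 0.0, -0.0]
contact_force: [0.6, -0.3, -0.6]
opening: 0.163
finger_force: 58.6
r4 shift [-1.1  2.4  3.3] turn -0.0 | tcp [536.4  94.2  11.3] yaw -7.0 tilt 0.05 t 28.5 F [ 0.6 -0.3 -0.6] open 0.163 grip 58.6
```

```bash
python3 -m crank '[[[0,1,1.5],0,255],[[0,1,3],0,255],[[0,1,4],0,255],[[0,1,4],0,255],[[0,1,4],0,255]]'; python3 go.py r4 8
```

```text
time: 29.0
eef_pos: [0.5361, 0.0929, 0.0086]
tcp_rot: [0.998, -0.061, -0.0, 0.0]
contact_force: [-4.5, -1.1, 10.6]
opening: 0.169
finger_force: 59.7
r4 shift [-1.   1.1  0.6] turn 0.0 | tcp [536.1  92.9   8.6] yaw -7.0 tilt 0.06 t 29.0 F [-4.5 -1.1 10.6] open 0.169 grip 59.7
```

```bash
python3 -m crank '[[[0,0,0],0,190],[[0,0,0],0,160],[[0,0,0],0,130],[[0,0,0],0,120],[[0,0,0],0,120],[[0,0,-40],0,120],[[0,0,-80],0,120],[[0,0,-120],0,120],[[0,0,-150],0,120],[[0,0,-150],0,120]]' 40; python3 -m crank '[[[0,200,-150],0,120],[[0,200,-150],0,120],[[0,200,-150],0,120],[[0,200,-150],0,120],[[0,200,-150],0,120],[[0,200,-150],0,120],[[0,200,-150],0,120]]'; python3 chk.py 90 30 -30 -90
```

```text
time: 30.0
eef_pos: [0.5396, 0.0932, 0.1629]
tcp_rot: [0.998, -0.061, 0.006, -0.0]
contact_force: [0.2, 0.5, 0.2]
opening: 0.528
finger_force: 0.0
time: 30.7
eef_pos: [0.5114, -0.1059, 0.3063]
tcp_rot: [0.998, -0.062, -0.0, -0.0]
contact_force: [0.6, 0.5, -1.2]
opening: 0.528
finger_force: 0.0
90.0 x [-42.   41.4] near/far ymax,ymin,ztop [np.float64(99.9), np.float64(84.2), np.float64(67.3), np.float64(111.8), np.float64(80.8), np.float64(67.0)]
30.0 x [-42.2  52.8] near/far ymax,ymin,ztop [np.float64(37.2), np.float64(25.8), np.float64(60.5), np.float64(46.7), np.float64(13.0), np.float64(61.0)]
-30.0 x [-64.3  63.3] near/far ymax,ymin,ztop [np.float64(-21.9), np.float64(-34.4), np.float64(63.5), np.float64(-18.5), np.float64(-47.1), np.float64(62.8)]
-90.0 x [-42.3  70.4] near/far ymax,ymin,ztop [np.float64(-82.1), np.float64(-108.7), np.float64(60.9), np.float64(-81.6), np.float64(-107.1), np.float64(60.1)]
c325330.png
```

View pics/c325330.png

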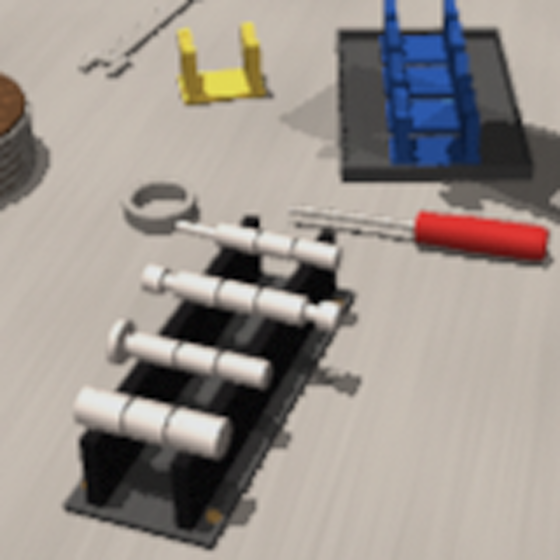

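The picture shows all four spools seated in order: thick (row 425), flange (360), long (297), pin (245). They are level and centred, and the robot is clear, so I'm handing in.

```bash
python3 -c "
from plant import ctrl; print(ctrl.sign_off())"
```

```text
the job is handed in; nothing more can be done
None
```

All four spools (thick, flange, long, pin, left to right) lie level and within about 1 mm of centre in their own rack notches by the last side-camera check, and the job was handed in at about 31 s; one first grip on the flange spool missed, pressing on it in its saddle with about 15 N, before a lower grip worked.

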